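# Seat the suction filter cover

## Task

Fasten the loose metal cover of the filter housing: turn its four winged screws clockwise in crisscross order, always a screw and then its diagonal opposite, about an eighth of a turn at a time, so that no screw gets much further ahead of the others than that and the cover goes down evenly. Go round again in the same way until all four are finger-tight and the cover sits flat on its seat; feel for the tightness and do not overtighten any. Leave the things round the housing where they are.

Things in the scene. Friction and masses are not known exactly. Their poses are not given: they have to be found in the camera images.
- housing: fixed white filter housing of a suction unit, 162 x 162 mm, rim 58 mm above the trolley top; origin at the centre of its underside, z up, x towards the two hose ports on its far side, y to its left. The four screws stand at x, y = +-52 mm from its centre.
- cover_top (a point): centre of the top face of the square metal cover (146 x 146 x 8 mm, 0.5 kg) that lies loosely in the rim (2 mm play each side) on a springy gasket; z is its normal. At the start the face is 64 mm above the trolley top. Tightening presses it 4.5 to 7.5 mm down (not known beforehand) until it seats on a hard metal ledge out of sight.
- cover: the same cover; origin at the centre of its underside, z up.
- stem_1: screw 1, at the far left corner of the housing (its diagonal opposite is screw 3); origin on its axis at the underside of the knob's flange, z up; it does not turn, but sinks 6 mm per radian of its knob (a steep quick thread); finger-tight it presses on the cover with about 22 N, through a spring washer.
- wing_1 (a point): the wing of knob 1 to grip, a black upright bar 40 mm long, 10 mm thick, 22 mm high, alike on all four: the point is its centre (half-way up), 17 mm above the flange's underside; x along the bar, z up. A steel flange, radius 13 mm, 4 mm thick, lies under it.
- knob_1 (a joint): turn of knob 1 in rad, growing as it is tightened (clockwise seen from above). Starts at 0 to 0.06, flange 0.6 to 1 mm above the cover. While turning, the thread drags with 0.27 N m; it holds by itself; the gasket adds up to 0.03. The cover seats at 0.9 to 1.45 rad (hidden, alike for all four); then torque climbs 0.75 N m per rad: finger-tight is 0.13 N m more than before seating, 0.2 more is too much.
- stem_2: screw 2, at the far right corner of the housing (its diagonal opposite is screw 4); origin on its axis at the underside of the knob's flange, z up; it does not turn, but sinks 6 mm per radian of its knob (a steep quick thread); finger-tight it presses on the cover with about 22 N, through a spring washer.
- wing_2 (a point): the wing of knob 2 to grip, a black upright bar 40 mm long, 10 mm thick, 22 mm high, alike on all four: the point is its centre (half-way up), 17 mm above the flange's underside; x along the bar, z up. A steel flange, radius 13 mm, 4 mm thick, lies under it.
- knob_2 (a joint): turn of knob 2 in rad, growing as it is tightened (clockwise seen from above). Starts at 0 to 0.06, flange 0.6 to 1 mm above the cover. While turning, the thread drags with 0.27 N m; it holds by itself; the gasket adds up to 0.03. The cover seats at 0.9 to 1.45 rad (hidden, alike for all four); then torque climbs 0.75 N m per rad: finger-tight is 0.13 N m more than before seating, 0.2 more is too much.
- stem_3: screw 3, at the near right corner of the housing (its diagonal opposite is screw 1); origin on its axis at the underside of the knob's flange, z up; it does not turn, but sinks 6 mm per radian of its knob (a steep quick thread); finger-tight it presses on the cover with about 22 N, through a spring washer.
- wing_3 (a point): the wing of knob 3 to grip, a black upright bar 40 mm long, 10 mm thick, 22 mm high, alike on all four: the point is its centre (half-way up), 17 mm above the flange's underside; x along the bar, z up. A steel flange, radius 13 mm, 4 mm thick, lies under it.
- knob_3 (a joint): turn of knob 3 in rad, growing as it is tightened (clockwise seen from above). Starts at 0 to 0.06, flange 0.6 to 1 mm above the cover. While turning, the thread drags with 0.27 N m; it holds by itself; the gasket adds up to 0.03. The cover seats at 0.9 to 1.45 rad (hidden, alike for all four); then torque climbs 0.75 N m per rad: finger-tight is 0.13 N m more than before seating, 0.2 more is too much.
- stem_4: screw 4, at the near left corner of the housing (its diagonal opposite is screw 2); origin on its axis at the underside of the knob's flange, z up; it does not turn, but sinks 6 mm per radian of its knob (a steep quick thread); finger-tight it presses on the cover with about 22 N, through a spring washer.
- wing_4 (a point): the wing of knob 4 to grip, a black upright bar 40 mm long, 10 mm thick, 22 mm high, alike on all four: the point is its centre (half-way up), 17 mm above the flange's underside; x along the bar, z up. A steel flange, radius 13 mm, 4 mm thick, lies under it.
- knob_4 (a joint): turn of knob 4 in rad, growing as it is tightened (clockwise seen from above). Starts at 0 to 0.06, flange 0.6 to 1 mm above the cover. While turning, the thread drags with 0.27 N m; it holds by itself; the gasket adds up to 0.03. The cover seats at 0.9 to 1.45 rad (hidden, alike for all four); then torque climbs 0.75 N m per rad: finger-tight is 0.13 N m more than before seating, 0.2 more is too much.
- ointment_jar: blue ointment jar, 36 mm across, 53 mm high, a bystander on the trolley top; origin at the centre of its underside.
- vial_1: vial with a dark cap, 29 mm across, 74 mm high, a bystander on the trolley top; origin at the centre of its underside.
- tape_roll: roll of tape lying flat, 69 mm across, 25 mm high, a bystander on the trolley top; origin at the centre of its underside.
- gauze_pack_1: flat gauze pack, 86 x 59 x 13 mm, a bystander on the trolley top; origin at the centre of its underside.

How it is judged:
On the way, in this order (a step that is already met when the one before it is completed fails the run):
1. first two diagonally opposite screws are turned in (both joints over 0.4 rad) while the other two are still as found (under 0.25 rad) (((value of joint each of knob_1, knob_3 above 0.4 rad and value of joint each of knob_2, knob_4 below 0.25 rad) or (value of joint each of knob_2, knob_4 above 0.4 rad and value of joint each of knob_1, knob_3 below 0.25 rad))), for 0.1 s.
2. then the other two as well: all four joints over 0.4 rad (value of joint each of knob_1, knob_2, knob_3, knob_4 above 0.4 rad), for 0.1 s.
At the end, for the whole second after the job is handed in: every screw presses on the cover with 12 to 34 N (the gasket alone gives at most about 5 N, so the cover is on its seat), the cover lies level within 0.012 rad and is at rest (contact force between stem_1 and cover between 12 and 34 N and contact force between stem_2 and cover between 12 and 34 N and contact force between stem_3 and cover between 12 and 34 N and contact force between stem_4 and cover between 12 and 34 N and angle between cover_top's own z axis and vertical below 0.012 rad and linear speed of cover below 0.01 m/s); the robot touches nothing.
It fails at once if a screw is overtightened: it presses on the cover with more than 45 N (contact force between any of stem_1, stem_2, stem_3, stem_4 and cover above 45 N).
It fails at once if a screw stands more than 5.8 mm (0.97 rad, an eighth of a turn and a quarter as much again) deeper than any other one ((z of stem_1 in the frame of stem_2 above 0.0058 m or z of stem_1 in the frame of stem_2 below -0.0058 m) or (z of stem_1 in the frame of stem_3 above 0.0058 m or z of stem_1 in the frame of stem_3 below -0.0058 m) or (z of stem_1 in the frame of stem_4 above 0.0058 m or z of stem_1 in the frame of stem_4 below -0.0058 m) or (z of stem_2 in the frame of stem_3 above 0.0058 m or z of stem_2 in the frame of stem_3 below -0.0058 m) or (z of stem_2 in the frame of stem_4 above 0.0058 m or z of stem_2 in the frame of stem_4 below -0.0058 m) or (z of stem_3 in the frame of stem_4 above 0.0058 m or z of stem_3 in the frame of stem_4 below -0.0058 m)).
It fails at once if crisscross order broken: both diagonal pairs are uneven (their two screws differ by more than 2.3 mm, 0.38 rad) at the same time ((z of stem_1 in the frame of stem_3 above 0.0023 m or z of stem_1 in the frame of stem_3 below -0.0023 m) and (z of stem_2 in the frame of stem_4 above 0.0023 m or z of stem_2 in the frame of stem_4 below -0.0023 m)).
It fails at once if a bystander is moved by more than 15 mm (distance of any of ointment_jar, vial_1, tape_roll, gauze_pack_1 from where it was at the start of the episode above 0.015 m).
It also fails if it takes over 72 s, if anything falls off the work surface, if the arm or the gripper's body presses on something with over 40 N, if the wrist force passes 120 N, or if a joint passes its speed limit or range.

## Robot

A 7-joint arm with a two-finger parallel gripper is mounted at the origin on a cart in front of the work surface, level with it; the furniture and walls round the work are solid. World frame = base frame: x ahead of the robot, y to its left, z up, the work surface at z = 0. Lengths are in m, angles in rad, forces in N, time in s.
With the tool pointing down it reaches from about 0.4 to 0.85 m from the base axis. Payload 10.4 kg.
Tool frame: the origin (TCP) lies on the centre line of the jaws, within the pads' length; the fingertips stand 8 mm ahead of it and the grasp point (between the pads) lies 11 mm behind it (r.finger_overhang is the distance from the TCP to the fingertips, in m); z points along the fingers, y is the line along which they close (so a half turn about z gives the same grasp; the last joint's range is limited). The gripper opens to 87 mm and grips with 3 to 60 N. Pads are 19 mm wide; open, the fingers measure 117 mm over their backs; the gripper's body (75 mm by 190 mm) begins 51 mm behind the grasp point.
Start: joints at [1.278, 0.332, -0.065, 1.46, 0.022, 1.35, -0.088], TCP at [0.167, -0.602, 0.231] pointing down, gripper open.
Joint ranges: [-2.6, 2.6], [-0.5, 2.12], [-1.47, 1.34], [0.16, 2.42], [-1.27, 4.41], [0.06, 2.06], [-2.6, 2.6]. Speed limits (rad/s): [2.22, 2.22, 2.79, 2.79, 3.14, 3.14, 3.14].

## Interface

Orientations are given as a unit quaternion [x, y, z, w].
In Python, from bench import r, vision gives the robot as it stands.
- The arm moves only by the tool drive_tool, never from a script. Its argument "series" is a list of rows, each a list of 2 entries, a list of its own where there are three numbers: the shift along the world's x, y, z in cm, then the turn about the world's z in degrees. A call has exactly 10 rows; each row shifts and turns the commanded pose from where the row before left it; what a row does not reach is not made up. A row lasts 1/8 s, in which the tool goes at most 62.5 mm and 10.7 degrees, less where a joint would pass 70% of its speed; a pose out of reach is approached as far as the arm can. A call with a gripper value outside its range is refused whole. "hand" is the closure, from 0 (fully open) to 1 (shut), set as the call begins (left out, the last holds). The fingers move at their own pace and stop on an object; "newtons" is the grip in N (left out, the last holds). Time passes only in rows, so rows that do not move let the fingers close, or fill a call up. It gives the time, the measured TCP pose, the force, the opening and the grip force at its end, in the units of the state.
- r.read_state(): the state, without advancing time (a new reading comes with each control period).
- vision.camera(name): name is "scene" or "side" or "wrist"; returns a dict with "color" (400x640x3 uint8, red, green, blue), "intrinsics" (3x3 intrinsics, pixels), "k1" (the pictures are not rectified: a ray, as slopes to the right and down, at radius r is drawn at 1 + k1 r^2 times it, then the intrinsics apply), "R" (3x3) and "t" (3): a world point X has camera coordinates R X + t; the wrist camera has in their place "mount" (4x4, takes a point from camera to tool coordinates, whose origin is the TCP and whose axes are the flange's). Camera axes: x right, y down, z forward; pixel columns grow to the right and rows downward; lengths in m; the calibration is good to about 2 mm. A picture is of the moment at which its call begins: read the wrist's pose just before it. There is no depth.
- r.close_job(): hands the job in; it is judged then, once.
The state is a dict: "time": time; "joint_positions": joint angles; "joint_vel": joint speeds; "joint_torque": joint torques, N m; "ee_pos": TCP position; "eef_rot": TCP orientation; "ft_force": force on the tool from outside, world axes, zero at the start; "torque": the same for the moment, N m; "width": finger opening in m; "grip_force": force on a finger pad.
Only numpy, scipy, OpenCV 4.12 (cv2) and the standard library are available. Lean on these libraries where they do the work, as an engineer would, in place of code of your own. Each camera call takes 0.05 s, during which the arm holds its last target. There are 200 camera calls.

## Working session

There is one attempt and no reset: what is moved stays moved. The work goes in short steps, Python scripts to look and compute and a tool call to move; the robot and the scene stay as the last step left them, time stands still between calls to the robot, and variables do not carry over. Pictures are saved under pics/ and viewed, at most 10 in all, crops included, and the job is handed in when it is done.

Besides the shell and the picture viewer there is one more tool, called after "Emit:" as name(argument=value, ...) on one line, values as JSON. drive_tool: Moves the arm, as the interface text tells. Its arguments: {"type":"object","properties":{"series":{"type":"array"},"hand":{"type":"number"},"newtons":{"type":"number"}},"required":["series"]}

```bash
mkdir -p pics; ls
python3 - <<'E'
from bench import r, vision
import cv2, numpy as np
s=r.read_state(); print({k:np.round(v,3).tolist() for k,v in s.items()})
for n in ("scene","side"):
    c=vision.camera(n); print(n,np.round(c["intrinsics"],1).tolist(),c["k1"],np.round(c["R"],4).tolist(),np.round(c["t"],4).tolist())
    cv2.imwrite(f"pics/{n}0.png",c["color"][:,:,::-1])
c=vision.camera("wrist"); print(c["intrinsics"].tolist(),c["k1"],np.round(c["mount"],4).tolist())
E
```

```text
pics
{'time': 0.0, 'joint_positions': [1.278, 0.333, -0.065, 1.461, 0.022, 1.35, -0.088], 'joint_vel': [-0.0, 0.001, -0.002, 0.0, -0.002, 0.002, -0.001], 'joint_torque': [-0.001, -62.327, 0.024, -38.99, -0.061, 0.04, 0.0], 'ee_pos': [0.166, -0.602, 0.23], 'eef_rot': [0.991, 0.135, -0.0, -0.001], 'ft_force': [-0.408, -0.033, 0.131], 'torque': [-0.011, 0.063, 0.024], 'grip_force': 0.0, 'width': 0.087}
scene [[475.7, 0.0, 320.0], [0.0, 475.7, 201.8], [0.0, 0.0, 1.0]] 0.0380123479000776 [[-0.7137, -0.7004, 0.0059], [-0.4719, 0.4746, -0.743], [0.5177, -0.5331, -0.6692]] [0.4568, 0.2884, 0.7961]
side [[426.4, 0.0, 321.2], [0.0, 426.4, 200.7], [0.0, 0.0, 1.0]] -0.003557781952814623 [[0.8924, -0.451, -0.0138], [-0.3098, -0.5903, -0.7453], [0.328, 0.6694, -0.6666]] [-0.4525, 0.2657, 0.6846]
[[294.17487858367184, 0.0, 321.0696365980151], [0.0, 294.17487858367184, 195.2167980501011], [0.0, 0.0, 1.0]] -0.051973180009519504 [[0.0003, -0.9705, -0.2413, 0.0665], [1.0, 0.0, 0.0009, 0.0001], [-0.0009, -0.2413, 0.9705, -0.1547], [0.0, 0.0, 0.0, 1.0]]
```

View pics/scene0.png

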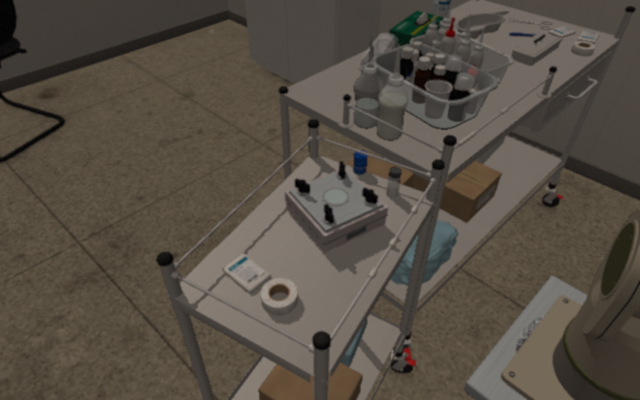

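View pics/side0.png

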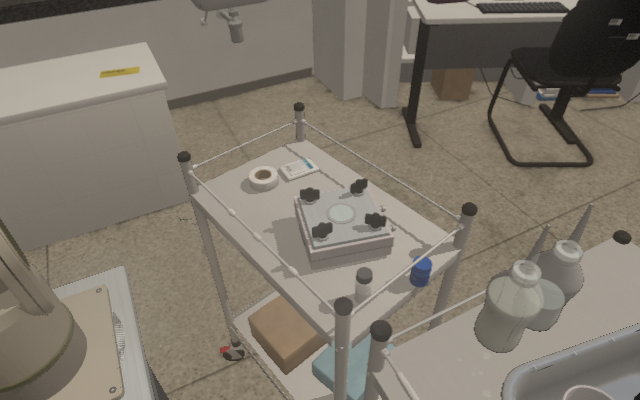

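The scene view shows the knobs at about (303,186), (342,171), (371,196) and (329,213). In the side view they are at (310,195), (359,187), (375,221) and (322,231). The jar and vial stand close to the housing, and the tape and gauze are further off.

```bash
cat > h.py <<'E'
import numpy as np, cv2
from scipy.spatial.transform import Rotation as Ro
from bench import r, vision
def cam(n):
    s=r.read_state(); c=vision.camera(n)
    if n=="wrist":
        M=np.eye(4); M[:3,:3]=Ro.from_quat(s["eef_rot"]).as_matrix(); M[:3,3]=s["ee_pos"]
        W=M@np.array(c["mount"]); c["C"]=W[:3,3]; c["Rw"]=W[:3,:3]
    else:
        R=np.array(c["R"]); c["C"]=-R.T@np.array(c["t"]); c["Rw"]=R.T
    return c
def onto(c,px,z):
    K=np.array(c["intrinsics"]); px=np.atleast_2d(np.array(px,float))
    d=(px-K[:2,2])/K[0,0]; u=d.copy()
    for _ in range(8): u=d/(1+c["k1"]*(u**2).sum(1,keepdims=True))
    D=np.c_[u,np.ones(len(u))]@c["Rw"].T
    return c["C"]+D*((z-c["C"][2])/D[:,2])[:,None]
def proj(c,X):
    p=(np.atleast_2d(X)-c["C"])@c["Rw"]; u=p[:,:2]/p[:,2:]
    u=u*(1+c["k1"]*(u**2).sum(1,keepdims=True)); K=np.array(c["intrinsics"])
    return u*K[0,0]+K[:2,2]
def black(c,thr=50,amin=30):
    m=(c["color"].max(2)<thr).astype(np.uint8)
    n,l,st,ce=cv2.connectedComponentsWithStats(m)
    return l,[(i,ce[i],st[i,4]) for i in range(1,n) if st[i,4]>=amin]
E
python3 - <<'E'
from h import *
for n,P in(("scene",[(303,186),(342,171),(371,196),(329,213)]),("side",[(310,195),(359,187),(375,221),(322,231)])):
    c=cam(n); l,b=black(c,60,15)
    for p in P:
        i,ce,a=min(b,key=lambda q:np.hypot(*(q[1]-p))); print(n,p,ce.round(1),a,onto(c,ce,.082)[0].round(4))
c=cam("scene"); print("jar,vial,tape,gauze",onto(c,[(360,172),(393,193),(279,298),(246,274)],0)[:,:2].round(3).tolist())
E
```

```text
scene (303, 186) [302.2 186.3] 163 [0.6248 0.0711 0.082 ]
scene (342, 171) [341.8 170.6] 95 [ 0.601  -0.0295  0.082 ]
scene (371, 196) [369.6 195.9] 162 [ 0.5011 -0.0073  0.082 ]
scene (329, 213) [328.4 214.1] 137 [0.5242 0.0943 0.082 ]
side (310, 195) [297.9 108.1] 38 [0.6509 0.4184 0.082 ]
side (359, 187) [297.9 108.1] 38 [0.6509 0.4184 0.082 ]
side (375, 221) [467.6 211.2] 77 [ 0.7763 -0.0952  0.082 ]
side (322, 231) [297.9 108.1] 38 [0.6509 0.4184 0.082 ]
jar,vial,tape,gauze [[0.633, -0.136], [0.524, -0.131], [0.489, 0.265], [0.58, 0.272]]
```

Emit:
drive_tool(series=[[[3, 5, 0.5], 4], [[3, 5, 0.5], 4], [[3, 5, 0.5], 4], [[3, 5, 0.5], 4], [[3, 5, 0.5], 4], [[3, 5, 0.5], 4], [[3, 5, 0], 4], [[3, 5, 0], 4], [[3, 5, 0], 4], [[3, 5, 0], 4]], hand=0.4, newtons=40)

```text
time: 1.55
ee_pos: [0.4673, -0.1008, 0.2609]
eef_rot: [0.885, 0.466, 0.0, 0.0]
ft_force: [0.3, -0.3, 0.9]
width: 0.0522
grip_force: 0.0
```

Run:
```python
from h import *
a=cam("scene");b=cam("side")
def tri(p,q):
    A=onto(a,[p],0)[0]-a["C"];B=onto(b,[q],0)[0]-b["C"]
    s=np.linalg.lstsq(np.c_[A,-B],b["C"]-a["C"],rcond=None)[0]
    return (a["C"]+s[0]*A).round(3),(b["C"]+s[1]*B).round(3)
for p,q in[((438,165),(343,305)),((314,124),(468,210)),((165,260),(299,107)),((320,341),(184,157))]: print(tri(p,q))
s=r.read_state();print(s["time"],s["ee_pos"],s["eef_rot"],s["joint_positions"],s["width"])
```

```text
(array([ 0.451, -0.181,  0.097]), array([ 0.454, -0.181,  0.098]))
(array([ 0.764, -0.104,  0.097]), array([ 0.765, -0.104,  0.098]))
(array([0.641, 0.396, 0.094]), array([0.645, 0.396, 0.098]))
(array([0.328, 0.318, 0.096]), array([0.33 , 0.319, 0.096]))
1.65 [ 0.46884546 -0.09596924  0.26094942] [ 8.82597453e-01  4.70127889e-01  1.16033474e-03 -3.96012553e-04] [ 0.73028928  0.02528213 -0.62478329  1.75891359  0.01311866  1.36071118
 -0.48898211] 0.051953755599151136
```

Emit:
drive_tool(series=[[[3, 4.2, -1.5], 0], [[3, 4.2, -1.5], 0], [[3, 4, -1], 0], [[0, 0.4, 0], 0], [[0, 0, 0], 0], [[0, 0, 0], 0], [[0, 0, 0], 0], [[0, 0, 0], 0], [[0, 0, 0], 0], [[0, 0, 0], 0]])

```text
time: 2.9
ee_pos: [0.5566, 0.0255, 0.2206]
eef_rot: [0.885, 0.465, 0.0, 0.0]
ft_force: [0.1, -0.1, -0.2]
width: 0.052
grip_force: 0.0
```

Run:
```python
from h import *
c=cam("wrist"); s=r.read_state(); print(s["ee_pos"],s["eef_rot"],s["joint_positions"].round(2),s["torque"])
cv2.imwrite("pics/w1.png",c["color"][:,:,::-1])
P=np.array([(.6248,.0711,.082),(.601,-.0295,.082),(.5011,-.0073,.082),(.5242,.0943,.082)])
print(proj(c,P).round(0).tolist())
```

```text
[0.55660579 0.0255557  0.22059083] [8.85167784e-01 4.65271953e-01 4.07585355e-05 5.05686479e-05] [ 0.5   0.27 -0.73  1.63  0.18  1.32 -0.87] [-0.02292547 -0.06053877  0.0525575 ]
[[352.0, 112.0], [385.0, 208.0], [295.0, 242.0], [254.0, 151.0]]
```

View pics/w1.png

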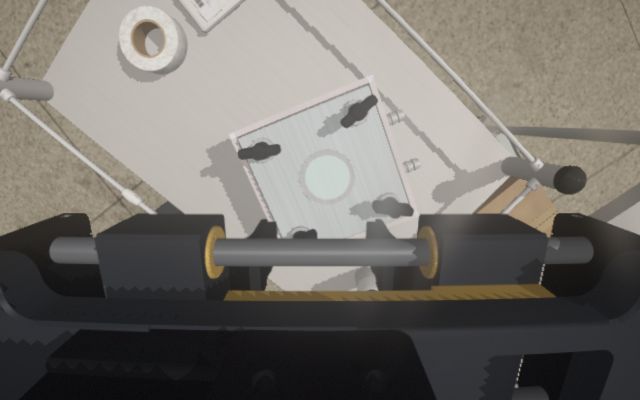

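The wrist view shows knobs 1, 2 and 4 at (358,111), (392,207) and (260,152), with their wings clear. Knob 3, at about (303,237), is half hidden by the fingers. So I start with the 2/4 pair and look at 3 later.

```bash
cat >> h.py <<'E'
def wing(c,p,z=.082,thr=55,rad=35):
    g=c["color"].max(2); m=(g<thr).astype(np.uint8)
    n,l,st,ce=cv2.connectedComponentsWithStats(m)
    ys,xs=np.nonzero(m&(np.hypot(*(np.indices(g.shape)-np.array(p)[::-1][:,None,None]))<rad))
    k=np.bincount(l[ys,xs],minlength=n); k[st[:,4]>3000]=0; i=k.argmax(); ys,xs=np.nonzero(l==i)
    W=onto(c,np.c_[xs,ys],z)[:,:2]; w,v=np.linalg.eigh(np.cov(W.T))
    return W.mean(0).round(4),round(np.degrees(np.arctan2(v[1,1],v[0,1]))%180,1),np.sqrt(12*w).round(4),len(xs)
E
python3 - <<'E'
from h import *
c=cam("wrist"); print(c["C"])
for t in (40,60):
  for n,p in((1,(358,111)),(2,(392,207)),(4,(260,152))): print(t,n,*wing(c,p,thr=t,rad=10))
E
```

```text
[0.59481617 0.0795402  0.37526367]
40 1 [0.5745 0.0323] 139.1 [0.3731 0.6767] 207141
40 2 [0.5745 0.0323] 139.1 [0.3731 0.6767] 207141
40 4 [0.5745 0.0323] 139.1 [0.3731 0.6767] 207141
60 1 [0.5861 0.0626] 143.9 [0.2917 0.6291] 173919
60 2 [0.5861 0.0626] 143.9 [0.2917 0.6291] 173919
60 4 [0.5861 0.0626] 143.9 [0.2917 0.6291] 173919
```

Run:
```python
import cv2
g=cv2.imread("pics/w1.png").max(2)
print(g[100:124:3,335:385:3]); print(g[100:124:3,325:340:5])
```

```text
[[200 200 201 198 195 193 189 190 161 163  87  90  91  93 125 207 162]
 [200 199 200 184 162 187 158 100 101  87  89  90  92  91 189 210 202]
 [200 199 200 156 157 110  82  87  88  88  90  92  95 185 197 210 206]
 [200 199 164 157 147  82  86  88  88  89  89  97 193 200 165 212 211]
 [199 196 159 149 131  82  86  87  88  88  90 173 201 200 192 211 211]
 [159 159 159 144  87  85  84  87  88  89 101 194 201 199 198 197 209]
 [158 159 146  85  87  87  86  84  87  97 183 200 200 198 200 166 209]
 [158 159  87  87  87  87  86 148 174 190 178 201 200 200 200 195 205]]
[[174 174 200]
 [194 199 200]
 [202 197 200]
 [203 198 200]
 [202 198 199]
 [202 197 159]
 [197 160 158]
 [158 162 158]]
```

```bash
sed -i 's/thr=55/thr=118/' h.py
python3 - <<'E'
from h import *
c=cam("wrist")
for n,p in((1,(358,111)),(2,(392,207)),(4,(260,152))): print(n,*wing(c,p,rad=10))
s=cam("scene")
for n,p in((1,(303,186)),(2,(342,171)),(3,(371,196)),(4,(329,213))): print(n,*wing(s,p,rad=6))
E
```

```text
1 [0.6302 0.068 ] 5.5 [0.0127 0.0369] 523
2 [ 0.6137 -0.0417] 152.3 [0.0132 0.0207] 228
4 [0.528  0.0915] 154.4 [0.0134 0.0384] 527
1 [0.614  0.0764] 157.6 [0.0294 0.0812] 327
2 [ 0.4388 -0.0287] 99.0 [0.5552 1.4145] 41944
3 [ 0.4388 -0.0287] 99.0 [0.5552 1.4145] 41944
4 [ 0.4388 -0.0287] 99.0 [0.5552 1.4145] 41944
```

Emit:
drive_tool(series=[[[1, -0.5, 0], 10], [[1, -0.5, 0], 10], [[1, -0.5, 0], 10], [[1, -0.5, 0], 10], [[1, -0.5, 0], 10], [[1, -0.5, 0], 10], [[1, -0.5, 0], 10], [[1, -0.5, 0], 10], [[1, -0.5, 0], 10], [[0, 0, 0], 8]])

```text
time: 4.35
ee_pos: [0.6471, -0.0201, 0.2201]
eef_rot: [0.228, 0.974, 0.0, -0.0]
ft_force: [-1.1, 0.5, -1.2]
width: 0.0523
grip_force: 0.0
```

Run:
```python
from h import *
c=cam("wrist"); s=r.read_state(); print(s["ee_pos"],s["eef_rot"],s["joint_positions"].round(2),s["torque"])
cv2.imwrite("pics/w2.png",c["color"][:,:,::-1])
for n,P in((1,(.6275,.0695,.085)),(2,(.6045,-.031,.085)),(3,(.5025,-.009,.085)),(4,(.526,.093,.085))):
    p=proj(c,P)[0]; print(n,p.round(0),*wing(c,p,rad=12))
```

```text
[ 0.64683867 -0.01980408  0.22015331] [ 2.24287322e-01  9.74523009e-01  1.56288153e-04 -2.78320649e-04] [ 0.61  0.55 -0.95  1.37  0.45  1.44  0.8 ] [ 0.01658634 -0.10113704  0.02881894]
1 [395. 130.] [0.5861 0.0134] 63.5 [0.232  0.6328] 141264
2 [291. 155.] [ 0.6065 -0.0335] 138.5 [0.0128 0.0366] 474
3 [261.  44.] [ 0.5042 -0.0102] 177.8 [0.0136 0.0398] 676
4 [374.  16.] [0.5293 0.0905] 148.8 [0.0146 0.0358] 684
```

View pics/w2.png

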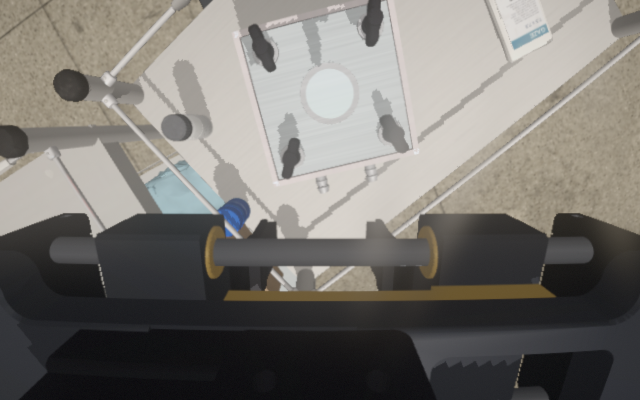

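Knobs are at 2 (291,155), 3 (261,47), 4 (373,22) and 1 (392,132). All four fit a housing centred at (0.567, 0.029) with a yaw of −13°. Next I go to knob 2 (bar at 138.5°).

Emit:
drive_tool(series=[[[-2, -0.7, -3], -8], [[-2.1, -0.6, -4], -7.5], [[0, 0, -3], 0], [[0, 0, -2], 0], [[0, 0, -1.5], 0], [[0, 0, -0.5], 0], [[0, 0, 0], 0], [[0, 0, 0], 0], [[0, 0, 0], 0], [[0, 0, 0], 0]], hand=0.5)

```text
time: 5.65
ee_pos: [0.6058, -0.0325, 0.0809]
eef_rot: [0.359, 0.933, 0.0, 0.0]
ft_force: [-0.3, 0.2, 0.5]
width: 0.0434
grip_force: 0.0
```

Run:
```python
from h import *
cv2.imwrite("pics/s2.png",cv2.resize(cam("scene")["color"][130:250,270:430,::-1],(640,480)))
s=r.read_state(); print(s["ee_pos"],np.degrees(2*np.arctan2(s["eef_rot"][1],s["eef_rot"][0])),s["ft_force"],s["torque"])
```

```text
[ 0.60570786 -0.03245109  0.0807896 ] 137.95412397908296 [-0.230213   -1.05101725  0.14164972] [ 0.00392463 -0.17801442  0.03274771]
```

View pics/s2.png

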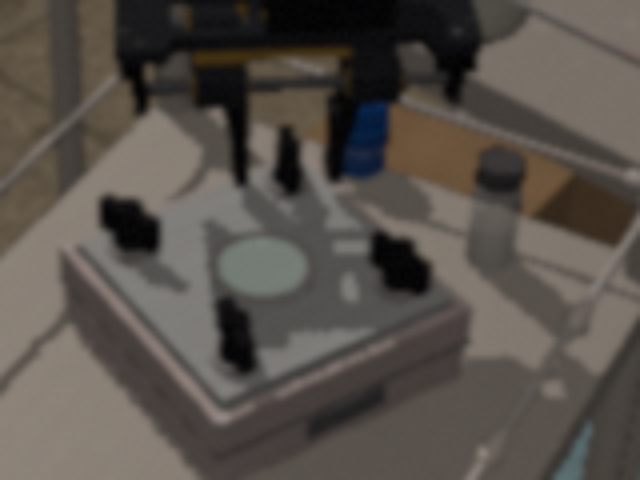

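The crop shows the two fingers, at (240,160) and (335,160), straddling wing 2 at (288,160). Now I close and turn.

Emit:
drive_tool(series=[[[0, 0, 0], 0], [[0, 0, 0], 0], [[0, 0, 0], 0], [[0, 0, 0], 0], [[0, 0, -0.1], -9], [[0, 0, -0.1], -9], [[0, 0, -0.1], -9], [[0, 0, -0.1], -9], [[0, 0, -0.08], -9], [[0, 0, 0], 0]], hand=1, newtons=40)

```text
time: 6.95
ee_pos: [0.6057, -0.0327, 0.0757]
eef_rot: [0.688, 0.725, -0.0, 0.0]
ft_force: [1.3, -1.1, -1.9]
width: 0.0098
grip_force: 39.9
```

```bash
cat > st.py <<'E'
from h import *
s=r.read_state(); y=np.degrees(2*np.arctan2(s["eef_rot"][1],s["eef_rot"][0]))
print(s["time"].__round__(2),s["ee_pos"].round(4),"yaw",y.round(1),"F",s["ft_force"].round(1),"M",s["torque"].round(3),"w",round(s["width"],4),"g",round(s["grip_force"],1),"q7",s["joint_positions"][6].round(2))
E
python3 st.py
```

```text
6.95 [ 0.6057 -0.0327  0.0757] yaw 93.0 F [ 1.3 -1.1 -1.9] M [-0.278 -0.383 -0.028] w 0.0098 g 39.9 q7 -0.23
```

Emit:
drive_tool(series=[[[0, 0, 0], 0], [[0, 0, 0], 0], [[0, 0, 4], 0], [[-2, 3.1, 0.5], 10], [[-2, 3.1, 0], 10], [[-2, 3.1, 0], 10], [[-1.8, 3.1, 0], 10], [[0, 0, 0], 10], [[0, 0, -2], 9], [[0, 0, -2], 0]], hand=0.5)

```text
time: 8.2
ee_pos: [0.5277, 0.0915, 0.0801]
eef_rot: [0.242, 0.97, 0.0, 0.0]
ft_force: [0.3, -0.5, -0.6]
width: 0.0436
grip_force: 0.0
```

```bash
python3 st.py
python3 - <<'E'
from h import *
cv2.imwrite("pics/s3.png",cv2.resize(cam("scene")["color"][130:250,270:430,::-1],(480,360)))
E
```

```text
8.2 [0.5277 0.0915 0.0801] yaw 151.9 F [ 0.3 -0.5 -0.6] M [ 0.024 -0.118 -0.049] w 0.0436 g 0.0 q7 0.51
```

View pics/s3.png

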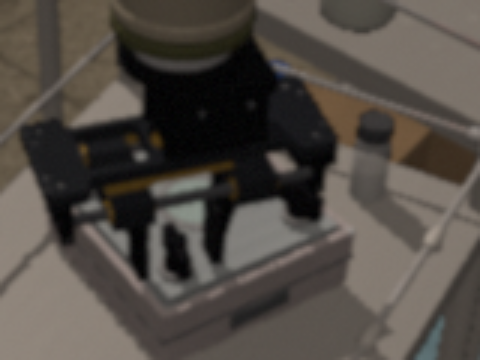

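The crop shows the fingers around wing 4, at (177,255). Now I close and turn.

Emit:
drive_tool(series=[[[0, 0, 0], 0], [[0, 0, 0], 0], [[0, 0, 0], 0], [[0, 0, 0], 0], [[0, 0, 0], 0], [[0, 0, -0.1], -9], [[0, 0, -0.1], -9], [[0, 0, -0.1], -9], [[0, 0, -0.1], -9], [[0, 0, -0.08], -9]], hand=1)

```text
time: 9.5
ee_pos: [0.5277, 0.0914, 0.0764]
eef_rot: [0.597, 0.802, -0.0, 0.0]
ft_force: [-2.2, -1.8, 3.5]
width: 0.0098
grip_force: 40.0
```

```bash
python3 st.py
```

```text
9.5 [0.5277 0.0914 0.0764] yaw 106.7 F [-2.2 -1.8  3.5] M [-0.371  0.2    0.221] w 0.0098 g 40.0 q7 -0.22
```

Emit:
drive_tool(series=[[[0, 0, 0], 0], [[0, 0, 0], 0], [[0, 0, 4], 5.5], [[2.5, -0.6, 0.4], 10.5], [[2.5, -0.6, 0], 10.5], [[2.5, -0.6, 0], 10.5], [[2.6, -0.5, 0], 10.5], [[0, 0, 0], 10.5], [[0, 0, -2], 10.5], [[0, 0, -2], 10.5]], hand=0.5)

```text
time: 10.75
ee_pos: [0.6288, 0.0686, 0.0794]
eef_rot: [-0.056, 0.998, 0.0, 0.0]
ft_force: [-0.3, 0.6, -0.2]
width: 0.0437
grip_force: 0.0
```

```bash
python3 st.py
python3 - <<'E'
from h import *
cv2.imwrite("pics/s4.png",cv2.resize(cam("side")["color"][150:270,270:430,::-1],(640,480)))
E
```

```text
10.75 [0.6288 0.0686 0.0794] yaw 186.4 F [-0.3  0.6 -0.2] M [ 0.063 -0.14   0.08 ] w 0.0437 g 0.0 q7 1.11
```

View pics/s4.png

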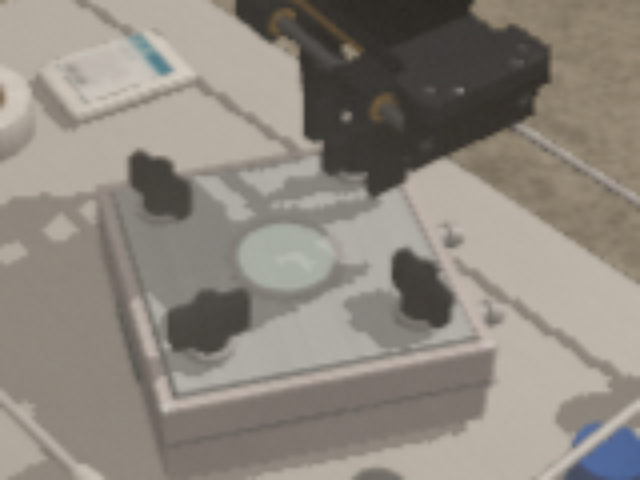

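The side crop shows the fingers down on wing 1, at about (360,180). The other wings are undisturbed.

Emit:
drive_tool(series=[[[0, 0, 0], 0], [[0, 0, 0], 0], [[0, 0, 0], 0], [[0, 0, 0], 0], [[0, 0, 0], 0], [[0, 0, -0.1], -9], [[0, 0, -0.1], -9], [[0, 0, -0.1], -9], [[0, 0, -0.1], -9], [[0, 0, -0.08], -9]], hand=1)

```text
time: 12.05
ee_pos: [0.629, 0.0681, 0.0758]
eef_rot: [0.337, 0.942, -0.0, 0.001]
ft_force: [-0.6, -2.8, 4.0]
width: 0.0098
grip_force: 40.0
```

```bash
python3 st.py
```

```text
12.05 [0.629  0.0681 0.0758] yaw 140.6 F [-0.6 -2.8  4. ] M [-0.583  0.051  0.17 ] w 0.0098 g 40.0 q7 0.37
```

Emit:
drive_tool(series=[[[0, 0, 0], 0], [[0, 0, 0], 0], [[0, 0, 4], 0], [[-3.1, -2, 0.5], 9], [[-3.1, -2, 0], 9], [[-3.1, -2, 0], 9], [[-3.15, -1.8, 0], 10], [[0, 0, 0], 0], [[0, 0, -2], 0], [[0, 0, -2], 0]], hand=0.5)

```text
time: 13.3
ee_pos: [0.5044, -0.0086, 0.0786]
eef_rot: [0.018, 1.0, 0.0, -0.0]
ft_force: [-0.3, 0.2, 0.1]
width: 0.0433
grip_force: 0.0
```

Emit:
drive_tool(series=[[[0, 0, 0], 0], [[0, 0, 0], 0], [[0, 0, 0], 0], [[0, 0, 0], 0], [[0, 0, 0], 0], [[0, 0, -0.1], -9], [[0, 0, -0.1], -9], [[0, 0, -0.1], -9], [[0, 0, -0.1], -9], [[0, 0, -0.08], -9]], hand=1)

```text
time: 14.55
ee_pos: [0.5044, -0.0101, 0.076]
eef_rot: [0.402, 0.916, -0.0, 0.001]
ft_force: [-2.1, -2.9, 5.8]
width: 0.0096
grip_force: 40.0
```

```bash
python3 st.py
```

```text
14.55 [ 0.5044 -0.0101  0.076 ] yaw 132.7 F [-2.1 -2.9  5.8] M [-0.592  0.272  0.227] w 0.0096 g 40.0 q7 0.42
```

Emit:
drive_tool(series=[[[0, 0, 0], 0], [[0, 0, 0], 0], [[0, 0, 4], 0], [[2.5, -0.6, 0], -10], [[2.5, -0.6, 0], -10], [[2.6, -0.6, 0], -10], [[2.55, -0.5, 0], -9.7], [[0, 0, 0], 0], [[0, 0, -2], 0], [[0, 0, -2], 0]], hand=0.5)

```text
time: 15.8
ee_pos: [0.6046, -0.0323, 0.0736]
eef_rot: [0.686, 0.728, -0.0, -0.0]
ft_force: [-0.1, -0.1, -0.3]
width: 0.0436
grip_force: 0.0
```

Emit:
drive_tool(series=[[[0, 0, 0], 0], [[0, 0, 0], 0], [[0, 0, 0], 0], [[0, 0, 0], 0], [[0, 0, 0], 0], [[0, 0, -0.03], -3], [[0, 0, -0.03], -3], [[0, 0, -0.03], -3], [[0, 0, -0.03], -3], [[0, 0, -0.03], -3]], hand=1)

```text
time: 17.05
ee_pos: [0.6059, -0.0325, 0.0744]
eef_rot: [0.776, 0.631, 0.0, 0.0]
ft_force: [-0.6, -0.4, 3.2]
width: 0.0096
grip_force: 40.0
```

```bash
sed -i 's/^print(s/print("t7",s["joint_torque"][6].round(3),end=" "); print(s/' st.py; python3 st.py
```

```text
t7 0.567 17.05 [ 0.6059 -0.0325  0.0744] yaw 78.2 F [-0.6 -0.4  3.2] M [-0.115  0.073  0.244] w 0.0096 g 40.0 q7 -0.48
```

Emit:
drive_tool(series=[[[0, 0, -0.01], -1], [[0, 0, -0.01], -1], [[0, 0, -0.01], -1], [[0, 0, -0.01], -1], [[0, 0, -0.01], -1], [[0, 0, -0.01], -1], [[0, 0, -0.01], -1], [[0, 0, -0.01], -1], [[0, 0, -0.01], -1], [[0, 0, -0.01], -1]])

```text
time: 18.3
ee_pos: [0.6061, -0.0325, 0.0733]
eef_rot: [0.828, 0.561, 0.0, 0.0]
ft_force: [0.5, -0.9, 5.1]
width: 0.0095
grip_force: 40.0
```

```bash
python3 st.py
```

```text
t7 0.045 18.3 [ 0.6061 -0.0325  0.0733] yaw 68.2 F [ 0.5 -0.9  5.1] M [-0.266 -0.174  0.271] w 0.0095 g 40.0 q7 -0.64
```

Emit:
drive_tool(series=[[[0, 0, 0], 0], [[0, 0, 0], 0], [[0, 0, 4], 0], [[-2, 3.1, 0.25], 10], [[-2, 3.1, 0], 10], [[-2, 3.1, 0], 10], [[-1.8, 3.1, 0], 8.6], [[0, 0, 0], 0], [[0, 0, -2], 0], [[0, 0, -2], 0]], hand=0.5)

```text
time: 19.55
ee_pos: [0.5277, 0.0903, 0.0735]
eef_rot: [0.597, 0.802, -0.0, -0.0]
ft_force: [0.7, -0.6, -0.1]
width: 0.0436
grip_force: 0.0
```

Emit:
drive_tool(series=[[[0, 0, 0], 0], [[0, 0, 0], 0], [[0, 0, 0], 0], [[0, 0, -0.05], -5], [[0, 0, -0.05], -5], [[0, 0, -0.05], -5], [[0, 0, -0.05], -5], [[0, 0, -0.03], -3], [[0, 0, -0.01], -1], [[0, 0, -0.01], -1]], hand=1)

```text
time: 20.8
ee_pos: [0.5277, 0.0915, 0.0731]
eef_rot: [0.756, 0.655, 0.0, 0.0]
ft_force: [0.8, -0.5, -1.7]
width: 0.01
grip_force: 39.0
```

```bash
python3 st.py
```

```text
t7 -0.004 20.8 [0.5277 0.0915 0.0731] yaw 81.9 F [ 0.8 -0.5 -1.7] M [-0.233 -0.166  0.252] w 0.01 g 39.0 q7 -0.63
```

Emit:
drive_tool(series=[[[0, 0, 0], 0], [[0, 0, 0], 0], [[0, 0, 4], 0], [[2.5, -0.6, 0.2], 10], [[2.5, -0.6, 0], 10], [[2.5, -0.6, 0], 10], [[2.6, -0.5, 0], 10], [[0, 0, 0], 10], [[0, 0, -2], 8.7], [[0, 0, -2], 0]], hand=0.5)

```text
time: 22.05
ee_pos: [0.6287, 0.0685, 0.0741]
eef_rot: [0.338, 0.941, 0.0, -0.0]
ft_force: [-0.3, -0.3, -0.2]
width: 0.0436
grip_force: 0.0
```

Emit:
drive_tool(series=[[[0, 0, 0], 0], [[0, 0, 0], 0], [[0, 0, 0], 0], [[0, 0, -0.05], -5], [[0, 0, -0.05], -5], [[0, 0, -0.05], -5], [[0, 0, -0.05], -5], [[0, 0, -0.03], -3], [[0, 0, -0.01], -1], [[0, 0, -0.01], -1]], hand=1)

```text
time: 23.3
ee_pos: [0.6288, 0.0684, 0.0727]
eef_rot: [0.533, 0.846, 0.0, 0.0]
ft_force: [1.2, -0.8, 0.5]
width: 0.0102
grip_force: 38.9
```

```bash
python3 st.py
```

```text
t7 0.014 23.3 [0.6288 0.0684 0.0727] yaw 115.5 F [ 1.2 -0.8  0.5] M [-0.304 -0.188  0.184] w 0.0102 g 38.9 q7 -0.04
```

Emit:
drive_tool(series=[[[0, 0, 0], 0], [[0, 0, 0], 0], [[0, 0, 4], 0], [[-3.1, -2, 0.3], 9], [[-3.1, -2, 0], 8.2], [[-3.1, -2, 0], 0], [[-3.15, -1.8, 0], 0], [[0, 0, 0], 0], [[0, 0, -2], 0], [[0, 0, -2], 0]], hand=0.5)

```text
time: 24.55
ee_pos: [0.5044, -0.0088, 0.0738]
eef_rot: [0.4, 0.916, 0.0, -0.0]
ft_force: [-1.1, -0.3, 0.3]
width: 0.0434
grip_force: 0.0
```

Emit:
drive_tool(series=[[[0, 0, 0], 0], [[0, 0, 0], 0], [[0, 0, 0], 0], [[0, 0, -0.05], -5], [[0, 0, -0.05], -5], [[0, 0, -0.05], -5], [[0, 0, -0.05], -5], [[0, 0, -0.03], -3], [[0, 0, -0.01], -1], [[0, 0, -0.01], -1]], hand=1)

```text
time: 25.8
ee_pos: [0.5042, -0.0096, 0.073]
eef_rot: [0.59, 0.808, -0.0, 0.0]
ft_force: [0.9, -2.3, -2.4]
width: 0.01
grip_force: 39.1
```

```bash
python3 st.py
```

```text
t7 0.015 25.8 [ 0.5042 -0.0096  0.073 ] yaw 107.8 F [ 0.9 -2.3 -2.4] M [-0.35 -0.24  0.3 ] w 0.01 g 39.1 q7 0.01
```

Emit:
drive_tool(series=[[[0, 0, -0.01], -1], [[0, 0, -0.01], -1], [[0, 0, -0.01], -1], [[0, 0, -0.01], -1], [[0, 0, -0.01], -1], [[0, 0, -0.01], -1], [[0, 0, -0.01], -1], [[0, 0, -0.01], -1], [[0, 0, 0], 0], [[0, 0, -0.01], -1]])

```text
time: 27.05
ee_pos: [0.5043, -0.0095, 0.0721]
eef_rot: [0.651, 0.759, 0.0, 0.0]
ft_force: [1.1, -5.0, 1.6]
width: 0.01
grip_force: 39.1
```

```bash
python3 st.py
```

```text
t7 0.2 27.05 [ 0.5043 -0.0095  0.0721] yaw 98.7 F [ 1.1 -5.   1.6] M [-1.078 -0.501  0.226] w 0.01 g 39.1 q7 -0.14
```

Emit:
drive_tool(series=[[[0, 0, 0], -0.5], [[0, 0, -0.01], -0.5], [[0, 0, -0.01], -0.5], [[0, 0, 0], -0.5], [[0, 0, -0.01], -0.5], [[0, 0, 0], -0.5], [[0, 0, -0.01], -1], [[0, 0, -0.01], -1], [[0, 0, -0.01], -1], [[0, 0, -0.01], -1]])

```text
time: 28.3
ee_pos: [0.5043, -0.0096, 0.0714]
eef_rot: [0.697, 0.717, 0.0, 0.0]
ft_force: [2.1, -5.0, 0.4]
width: 0.0098
grip_force: 39.1
```

```bash
python3 st.py
```

```text
t7 0.013 28.3 [ 0.5043 -0.0096  0.0714] yaw 91.7 F [ 2.1 -5.   0.4] M [-1.097 -0.628  0.245] w 0.0098 g 39.1 q7 -0.26
```

Emit:
drive_tool(series=[[[0, 0, 0], 0], [[0, 0, 0], 0], [[0, 0, 0], 0], [[0, 0, 0], 0], [[0, 0, 0], 0], [[0, 0, 0], 0], [[0, 0, 0], 0], [[0, 0, -0.01], -1], [[0, 0, -0.01], -1], [[0, 0, -0.01], -1]])

```text
time: 29.55
ee_pos: [0.5043, -0.0096, 0.071]
eef_rot: [0.715, 0.699, 0.0, 0.0]
ft_force: [1.8, -4.0, -0.4]
width: 0.01
grip_force: 39.1
```

```bash
python3 st.py
```

```text
t7 0.004 29.55 [ 0.5043 -0.0096  0.071 ] yaw 88.7 F [ 1.8 -4.  -0.4] M [-1.063 -0.626  0.289] w 0.01 g 39.1 q7 -0.31
```

Emit:
drive_tool(series=[[[0, 0, 0], 0], [[0, 0, 0], 0], [[0, 0, 4], 0], [[3.1, 2, 0.2], 9], [[3.1, 2, 0], 9], [[3.1, 2, 0], 8.8], [[3.15, 1.8, 0], 0], [[0, 0, 0], 0], [[0, 0, -2], 0], [[0, 0, -2], 0]], hand=0.5)

```text
time: 30.8
ee_pos: [0.6277, 0.0677, 0.0713]
eef_rot: [0.533, 0.846, -0.001, -0.0]
ft_force: [-0.1, -0.1, 0.3]
width: 0.0434
grip_force: 0.0
```

Emit:
drive_tool(series=[[[0, 0, 0], 0], [[0, 0, 0], 0], [[0, 0, 0], 0], [[0, 0, -0.04], -4], [[0, 0, -0.04], -4], [[0, 0, -0.02], -2.5], [[0, 0, -0.01], -1], [[0, 0, -0.01], -1], [[0, 0, -0.01], -1], [[0, 0, -0.01], -1]], hand=1)

```text
time: 32.05
ee_pos: [0.6289, 0.0686, 0.0718]
eef_rot: [0.636, 0.772, 0.0, 0.0]
ft_force: [2.4, 0.0, -0.7]
width: 0.0099
grip_force: 38.5
```

```bash
python3 st.py
```

```text
t7 0.009 32.05 [0.6289 0.0686 0.0718] yaw 101.0 F [ 2.4  0.  -0.7] M [-0.116 -0.61   0.239] w 0.0099 g 38.5 q7 -0.28
```

Emit:
drive_tool(series=[[[0, 0, 0], 0], [[0, 0, 0], 0], [[0, 0, 0], 0], [[0, 0, 0], 0], [[0, 0, 0], 0], [[0, 0, 0], 0], [[0, 0, 0], -0.5], [[0, 0, -0.01], -1], [[0, 0, -0.01], -1], [[0, 0, -0.01], -1]])

```text
time: 33.3
ee_pos: [0.6289, 0.0686, 0.0715]
eef_rot: [0.659, 0.752, 0.0, 0.0]
ft_force: [5.4, -0.6, 2.5]
width: 0.01
grip_force: 38.5
```

```bash
python3 st.py
```

```text
t7 -0.008 33.3 [0.6289 0.0686 0.0715] yaw 97.5 F [ 5.4 -0.6  2.5] M [-0.201 -1.237  0.255] w 0.01 g 38.5 q7 -0.34
```

Emit:
drive_tool(series=[[[0, 0, 0], 0], [[0, 0, 0], 0], [[0, 0, 4], 0], [[-0.6, -2.5, 0.2], -10], [[-0.6, -2.5, 0], -10], [[-0.6, -2.5, 0], -9.3], [[-0.5, -2.6, 0], 0], [[0, 0, 0], 0], [[0, 0, -2], 0], [[0, 0, -2], 0]], hand=0.5)

```text
time: 34.55
ee_pos: [0.6051, -0.0311, 0.0714]
eef_rot: [0.827, 0.562, -0.0, -0.001]
ft_force: [0.3, 0.2, 0.4]
width: 0.0435
grip_force: 0.0
```

Emit:
drive_tool(series=[[[0, 0, 0], 0], [[0, 0, 0], 0], [[0, 0, 0], 0], [[0, 0, -0.04], -4], [[0, 0, -0.04], -4], [[0, 0, -0.04], -4], [[0, 0, -0.03], -3.9], [[0, 0, -0.01], -1], [[0, 0, -0.01], -1], [[0, 0, -0.01], -1]], hand=1)

```text
time: 35.8
ee_pos: [0.6063, -0.0326, 0.0718]
eef_rot: [0.909, 0.418, 0.001, 0.0]
ft_force: [4.8, -1.3, -4.5]
width: 0.01
grip_force: 39.2
```

```bash
python3 st.py
```

```text
t7 -0.06 35.8 [ 0.6063 -0.0326  0.0718] yaw 49.4 F [ 4.8 -1.3 -4.5] M [-0.314 -1.156  0.422] w 0.01 g 39.2 q7 -0.95
```

Emit:
drive_tool(series=[[[0, 0, 0], 0], [[0, 0, 0], 0], [[0, 0, 4], 0], [[-2, 3.1, 0.2], 10], [[-2, 3.1, 0], 10], [[-2, 3.1, 0], 10], [[-1.8, 3.1, 0], 2.5], [[0, 0, 0], 0], [[0, 0, -2], 0], [[0, 0, -2], 0]], hand=0.5)

```text
time: 37.05
ee_pos: [0.5276, 0.0906, 0.0717]
eef_rot: [0.756, 0.654, -0.0, 0.0]
ft_force: [0.3, -0.3, -0.1]
width: 0.0435
grip_force: 0.0
```

Emit:
drive_tool(series=[[[0, 0, 0], 0], [[0, 0, 0], 0], [[0, 0, 0], 0], [[0, 0, -0.04], -4], [[0, 0, -0.04], -4], [[0, 0, -0.03], -3], [[0, 0, -0.01], -1], [[0, 0, -0.01], -1], [[0, 0, -0.01], -1], [[0, 0, -0.01], -1]], hand=1)

```text
time: 38.3
ee_pos: [0.5279, 0.0916, 0.0722]
eef_rot: [0.835, 0.551, 0.0, 0.0]
ft_force: [1.4, -0.5, -1.2]
width: 0.01
grip_force: 38.4
```

```bash
python3 st.py
```

```text
t7 0.006 38.3 [0.5279 0.0916 0.0722] yaw 66.8 F [ 1.4 -0.5 -1.2] M [-0.029 -0.268  0.279] w 0.01 g 38.4 q7 -0.88
```

Emit:
drive_tool(series=[[[0, 0, 0], 0], [[0, 0, 0], 0], [[0, 0, 0], 0], [[0, 0, 0], 0], [[0, 0, 0], 0], [[0, 0, 0], 0], [[0, 0, 0], -0.5], [[0, 0, -0.01], -1], [[0, 0, -0.01], -1], [[0, 0, -0.01], -1]])

```text
time: 39.55
ee_pos: [0.5278, 0.0916, 0.0718]
eef_rot: [0.851, 0.525, 0.0, 0.0]
ft_force: [3.6, 0.0, 2.4]
width: 0.0101
grip_force: 38.4
```

```bash
python3 st.py
```

```text
t7 -0.02 39.55 [0.5278 0.0916 0.0718] yaw 63.3 F [3.6 0.  2.4] M [-0.112 -0.756  0.256] w 0.0101 g 38.4 q7 -0.94
```

Emit:
drive_tool(series=[[[0, 0, 0], 0], [[0, 0, 0], 0], [[0, 0, 0], 0], [[0, 0, 0], 0], [[0, 0, 0], 0], [[0, 0, 0], 0], [[0, 0, 0], 0], [[0, 0, -0.01], -1], [[0, 0, -0.01], -1], [[0, 0, -0.01], -1]])

```text
time: 40.8
ee_pos: [0.5278, 0.0916, 0.0715]
eef_rot: [0.865, 0.502, 0.0, 0.0]
ft_force: [5.2, -0.3, 3.5]
width: 0.0102
grip_force: 38.5
```

```bash
python3 st.py
```

```text
t7 -0.042 40.8 [0.5278 0.0916 0.0715] yaw 60.3 F [ 5.2 -0.3  3.5] M [-0.135 -1.169  0.307] w 0.0102 g 38.5 q7 -0.99
```

Emit:
drive_tool(series=[[[0, 0, 0], 0], [[0, 0, 0], 0], [[0, 0, 0], 0], [[0, 0, 0], 0], [[0, 0, 0], 0], [[0, 0, 0], 0], [[0, 0, 0], 0], [[0, 0, 0], -0.5], [[0, 0, -0.01], -1], [[0, 0, -0.01], -1]])

```text
time: 42.05
ee_pos: [0.5278, 0.0916, 0.0712]
eef_rot: [0.876, 0.483, 0.0, 0.0]
ft_force: [4.4, 0.1, 3.1]
width: 0.01
grip_force: 38.5
```

```bash
python3 st.py
```

```text
t7 -0.067 42.05 [0.5278 0.0916 0.0712] yaw 57.8 F [4.4 0.1 3.1] M [-0.156 -1.217  0.35 ] w 0.01 g 38.5 q7 -1.03
```

Emit:
drive_tool(series=[[[0, 0, 0], 0], [[0, 0, 0], 0], [[0, 0, 4], 0], [[2.5, -0.6, 0.1], 10], [[2.5, -0.6, 0], 10], [[2.5, -0.6, 0], 10], [[2.6, -0.5, 0], 9.7], [[0, 0, 0], 0], [[0, 0, -2], 0], [[0, 0, -2], 0]], hand=0.5)

```text
time: 43.3
ee_pos: [0.6273, 0.0688, 0.0703]
eef_rot: [0.659, 0.752, -0.001, -0.0]
ft_force: [-0.7, -0.5, -1.0]
width: 0.0435
grip_force: 0.0
```

Emit:
drive_tool(series=[[[0, 0, 0], 0], [[0, 0, 0], 0], [[0, 0, 0], 0], [[0, 0, 0], 0], [[0, 0, 0], 0], [[0, 0, 0], 0], [[0, 0, 0], 0], [[0, 0, -0.01], -1], [[0, 0, -0.01], -1], [[0, 0, -0.01], -1]], hand=1)

```text
time: 44.55
ee_pos: [0.629, 0.0687, 0.0722]
eef_rot: [0.679, 0.734, 0.0, 0.0]
ft_force: [2.3, 0.5, 4.2]
width: 0.0097
grip_force: 39.5
```

```bash
python3 st.py
```

```text
t7 -0.023 44.55 [0.629  0.0687 0.0722] yaw 94.5 F [2.3 0.5 4.2] M [-0.076 -0.64   0.245] w 0.0097 g 39.5 q7 -0.39
```

Emit:
drive_tool(series=[[[0, 0, 0], 0], [[0, 0, 0], 0], [[0, 0, 0], 0], [[0, 0, 0], 0], [[0, 0, 0], 0], [[0, 0, 0], 0], [[0, 0, 0], 0], [[0, 0, -0.01], -1], [[0, 0, -0.01], -1], [[0, 0, -0.01], -1]])

```text
time: 45.8
ee_pos: [0.629, 0.0687, 0.0719]
eef_rot: [0.698, 0.717, 0.0, 0.0]
ft_force: [3.7, -0.6, 4.7]
width: 0.01
grip_force: 39.5
```

```bash
python3 st.py
```

```text
t7 -0.049 45.8 [0.629  0.0687 0.0719] yaw 91.5 F [ 3.7 -0.6  4.7] M [ 0.    -0.743  0.288] w 0.01 g 39.5 q7 -0.43
```

Emit:
drive_tool(series=[[[0, 0, 0], 0], [[0, 0, 0], 0], [[0, 0, 0], 0], [[0, 0, 0], 0], [[0, 0, 0], 0], [[0, 0, 0], 0], [[0, 0, 0], 0], [[0, 0, -0.01], -1], [[0, 0, -0.01], -1], [[0, 0, -0.01], -1]])

```text
time: 47.05
ee_pos: [0.629, 0.0686, 0.0716]
eef_rot: [0.716, 0.698, 0.0, 0.0]
ft_force: [3.1, -0.4, 6.1]
width: 0.01
grip_force: 39.6
```

```bash
python3 st.py
```

```text
t7 -0.084 47.05 [0.629  0.0686 0.0716] yaw 88.5 F [ 3.1 -0.4  6.1] M [-0.081 -0.801  0.32 ] w 0.01 g 39.6 q7 -0.48
```

Emit:
drive_tool(series=[[[0, 0, 0], 0], [[0, 0, 0], 0], [[0, 0, 0], 0], [[0, 0, 0], 0], [[0, 0, 0], 0], [[0, 0, 0], 0], [[0, 0, 0], 0], [[0, 0, -0.01], -1], [[0, 0, -0.01], -1], [[0, 0, -0.01], -1]])

```text
time: 48.3
ee_pos: [0.6291, 0.0687, 0.0714]
eef_rot: [0.734, 0.679, 0.0, 0.0]
ft_force: [2.6, 0.2, 5.4]
width: 0.0097
grip_force: 39.6
```

```bash
python3 st.py
```

```text
t7 -0.12 48.3 [0.6291 0.0687 0.0714] yaw 85.5 F [2.6 0.2 5.4] M [ 0.002 -0.733  0.398] w 0.0097 g 39.6 q7 -0.53
```

Emit:
drive_tool(series=[[[0, 0, 0], 0], [[0, 0, 0], 0], [[0, 0, 4], 0], [[-3.1, -2, 0], 3.2], [[-3.1, -2, 0], 0], [[-3.1, -2, 0], 0], [[-3.15, -1.8, 0], 0], [[0, 0, 0], 0], [[0, 0, -2], 0], [[0, 0, -2], 0]], hand=0.5)

```text
time: 49.55
ee_pos: [0.5043, -0.0091, 0.0702]
eef_rot: [0.715, 0.699, 0.0, -0.0]
ft_force: [0.4, -0.0, -0.4]
width: 0.0435
grip_force: 0.0
```

Emit:
drive_tool(series=[[[0, 0, 0], 0], [[0, 0, 0], 0], [[0, 0, 0], 0], [[0, 0, 0], 0], [[0, 0, 0], 0], [[0, 0, 0], 0], [[0, 0, 0], 0], [[0, 0, -0.01], -1], [[0, 0, -0.01], -1], [[0, 0, -0.01], -1]], hand=1)

```text
time: 50.8
ee_pos: [0.5044, -0.0094, 0.0709]
eef_rot: [0.733, 0.68, 0.0, 0.0]
ft_force: [-0.3, 0.3, 5.4]
width: 0.0096
grip_force: 39.8
```

```bash
python3 st.py
```

```text
t7 0.004 50.8 [ 0.5044 -0.0094  0.0709] yaw 85.7 F [-0.3  0.3  5.4] M [-0.09  -0.107  0.268] w 0.0096 g 39.8 q7 -0.35
```

Emit:
drive_tool(series=[[[0, 0, 0], 0], [[0, 0, 0], 0], [[0, 0, 0], 0], [[0, 0, 0], 0], [[0, 0, 0], 0], [[0, 0, 0], 0], [[0, 0, -0.01], -1], [[0, 0, -0.01], -1], [[0, 0, -0.01], -1], [[0, 0, -0.01], -1]])

```text
time: 52.05
ee_pos: [0.5044, -0.0094, 0.0706]
eef_rot: [0.756, 0.654, 0.0, 0.0]
ft_force: [1.0, -0.9, 6.2]
width: 0.0095
grip_force: 39.8
```

```bash
python3 st.py
```

```text
t7 -0.039 52.05 [ 0.5044 -0.0094  0.0706] yaw 81.7 F [ 1.  -0.9  6.2] M [-0.099 -0.176  0.3  ] w 0.0095 g 39.8 q7 -0.42
```

Emit:
drive_tool(series=[[[0, 0, 0], 0], [[0, 0, 0], 0], [[0, 0, 0], 0], [[0, 0, 0], 0], [[0, 0, 0], 0], [[0, 0, 0], 0], [[0, 0, -0.01], -1], [[0, 0, -0.01], -1], [[0, 0, -0.01], -1], [[0, 0, -0.01], -1]])

```text
time: 53.3
ee_pos: [0.5045, -0.0094, 0.0702]
eef_rot: [0.779, 0.627, 0.0, 0.0]
ft_force: [0.2, -1.1, 5.1]
width: 0.0098
grip_force: 39.8
```

```bash
python3 st.py
```

```text
t7 -0.085 53.3 [ 0.5045 -0.0094  0.0702] yaw 77.7 F [ 0.2 -1.1  5.1] M [-0.033 -0.191  0.328] w 0.0098 g 39.8 q7 -0.48
```

Emit:
drive_tool(series=[[[0, 0, 0], 0], [[0, 0, 0], 0], [[0, 0, 0], 0], [[0, 0, 0], 0], [[0, 0, 0], 0], [[0, 0, 0], 0], [[0, 0, 0], 0], [[0, 0, 0], -0.5], [[0, 0, -0.01], -1], [[0, 0, -0.01], -1]])

```text
time: 54.55
ee_pos: [0.5045, -0.0094, 0.0699]
eef_rot: [0.792, 0.61, 0.0, 0.0]
ft_force: [0.9, -0.1, 5.0]
width: 0.0096
grip_force: 39.8
```

```bash
python3 st.py
```

```text
t7 -0.113 54.55 [ 0.5045 -0.0094  0.0699] yaw 75.2 F [ 0.9 -0.1  5. ] M [-0.134 -0.25   0.394] w 0.0096 g 39.8 q7 -0.53
```

Emit:
drive_tool(series=[[[0, 0, 0], 0], [[0, 0, 0], 0], [[0, 0, 4], 0], [[2.5, -0.6, 0.2], -10], [[2.5, -0.6, 0], -10], [[2.6, -0.6, 0], -5.8], [[2.6, -0.5, 0], 0], [[0, 0, 0], 0], [[0, 0, -2], 0], [[0, 0, -2], 0]], hand=0.5)

```text
time: 55.8
ee_pos: [0.6049, -0.0323, 0.0699]
eef_rot: [0.908, 0.418, -0.001, -0.0]
ft_force: [-0.1, 0.4, 0.3]
width: 0.0432
grip_force: 0.0
```

Emit:
drive_tool(series=[[[0, 0, 0], 0], [[0, 0, 0], 0], [[0, 0, 0], 0], [[0, 0, 0], 0], [[0, 0, 0], 0], [[0, 0, 0], 0], [[0, 0, 0], 0], [[0, 0, 0], 0], [[0, 0, 0], -1], [[0, 0, -0.01], -1]], hand=1)

```text
time: 57.05
ee_pos: [0.6065, -0.0325, 0.0718]
eef_rot: [0.916, 0.402, 0.0, 0.0]
ft_force: [2.3, -2.0, 4.0]
width: 0.0099
grip_force: 39.7
```

```bash
python3 st.py
```

```text
t7 -0.019 57.05 [ 0.6065 -0.0325  0.0718] yaw 47.4 F [ 2.3 -2.   4. ] M [-0.323 -0.59   0.304] w 0.0099 g 39.7 q7 -0.99
```

Emit:
drive_tool(series=[[[0, 0, 0], 0], [[0, 0, 0], 0], [[0, 0, 0], 0], [[0, 0, 0], 0], [[0, 0, 0], 0], [[0, 0, 0], 0], [[0, 0, 0], 0], [[0, 0, 0], -0.5], [[0, 0, -0.01], -1], [[0, 0, -0.01], -1]])

```text
time: 58.3
ee_pos: [0.6065, -0.0325, 0.0716]
eef_rot: [0.924, 0.382, 0.0, 0.0]
ft_force: [5.1, -2.9, 5.0]
width: 0.0101
grip_force: 39.7
```

```bash
python3 st.py
```

```text
t7 -0.056 58.3 [ 0.6065 -0.0325  0.0716] yaw 44.9 F [ 5.1 -2.9  5. ] M [-0.467 -1.058  0.335] w 0.0101 g 39.7 q7 -1.03
```

Emit:
drive_tool(series=[[[0, 0, 0], 0], [[0, 0, 0], 0], [[0, 0, 0], 0], [[0, 0, 0], 0], [[0, 0, 0], 0], [[0, 0, 0], 0], [[0, 0, 0], 0], [[0, 0, 0], -0.5], [[0, 0, -0.01], -1], [[0, 0, -0.01], -1]])

```text
time: 59.55
ee_pos: [0.6065, -0.0326, 0.0714]
eef_rot: [0.932, 0.362, 0.0, 0.0]
ft_force: [4.9, -2.6, 4.6]
width: 0.0096
grip_force: 39.7
```

```bash
python3 st.py
```

```text
t7 -0.091 59.55 [ 0.6065 -0.0326  0.0714] yaw 42.4 F [ 4.9 -2.6  4.6] M [-0.452 -1.112  0.359] w 0.0096 g 39.7 q7 -1.07
```

Emit:
drive_tool(series=[[[0, 0, 0], 0], [[0, 0, 0], 0], [[0, 0, 4], 0], [[-2, 3.1, 0.1], 8], [[-2, 3.1, 0], 7.4], [[-2, 3.1, 0], 0], [[-1.8, 3.1, 0], 0], [[0, 0, 0], 0], [[0, 0, -2], 0], [[0, 0, -2], 0]], hand=0.5)

```text
time: 60.8
ee_pos: [0.5279, 0.0903, 0.0701]
eef_rot: [0.876, 0.483, -0.001, -0.0]
ft_force: [0.2, -0.2, -0.1]
width: 0.0434
grip_force: 0.0
```

Emit:
drive_tool(series=[[[0, 0, 0], 0], [[0, 0, 0], 0], [[0, 0, 0], 0], [[0, 0, 0], 0], [[0, 0, 0], 0], [[0, 0, 0], 0], [[0, 0, 0], 0], [[0, 0, 0], -0.5], [[0, 0, -0.01], -1], [[0, 0, -0.01], -1]], hand=1)

```text
time: 62.05
ee_pos: [0.5282, 0.0918, 0.0722]
eef_rot: [0.886, 0.464, 0.0, 0.0]
ft_force: [-3.0, 1.4, 6.0]
width: 0.0098
grip_force: 39.4
```

```bash
python3 st.py
```

```text
t7 -0.085 62.05 [0.5282 0.0918 0.0722] yaw 55.3 F [-3.   1.4  6. ] M [0.21  0.641 0.391] w 0.0098 g 39.4 q7 -1.08
```

Emit:
drive_tool(series=[[[0, 0, 0], 0], [[0, 0, 0], 0], [[0, 0, 2], 0], [[0, 0, 4], 0], [[0, 0, 4], 0], [[0, 0, 2], 0], [[0, 0, 0], 0], [[0, 0, 0], 0], [[0, 0, 0], 0], [[0, 0, 0], 0]], hand=0.4)

```text
time: 63.3
ee_pos: [0.5278, 0.0916, 0.1913]
eef_rot: [0.886, 0.465, -0.0, -0.0]
ft_force: [-0.3, -0.2, -0.1]
width: 0.0522
grip_force: 0.0
```

```bash
python3 st.py; python3 -c "
from bench import r
print(r.close_job())"
```

```text
t7 0.0 63.3 [0.5278 0.0916 0.1913] yaw 55.4 F [-0.3 -0.2 -0.1] M [-0.056 -0.016 -0.002] w 0.0522 g 0.0 q7 -0.99
the job is handed in; nothing more can be done
None
```

I tightened all four screws in diagonal pairs until each felt about finger-tight (roughly 0.36–0.40 N m while turning), backed the gripper clear and handed the job in at 63.3 s; no verdict came back, and I took no final picture of the cover or bystanders.

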